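# Set the drag of a rinse basket's pivot, then tip out the clock balls

## Task

Set the drag on the basket's pivot: turn the brass thumbscrew clockwise until it bottoms, then back it off an eighth of a turn. Then tip the mesh rinse basket by its orange handle so that all three brass balls roll out of the spout into the green tray, and leave the basket tipped and the screw as set. Do not disturb anything else on the bench.

Things in the scene. Friction and masses are not known exactly. Their poses are not given: they have to be found in the camera images.
- stand: grey-based tipping stand, fixed to the bench, base 190 mm (x) by 310 mm (y from -105 to +205). Origin on the mat directly under the basket's pivot, z up; +y points to the spout and green tray side, -y to the basket's handle side, +x to the pillar that carries the thumbscrew. Two aluminium pillars 26 by 40 mm, 120 mm high, at x = +-76 mm
- pivot (a point): the basket's pivot, 105 mm above the stand's origin; axes as the stand's. The basket turns about the x axis through it
- drag_screw (a joint): the brass thumbscrew on the +x pillar, in rad: how far it is backed off from its bottom. 0 = bottomed against a hard stop; it grows anticlockwise seen from above (clockwise tightens), up to 3.2. Stays where it is left; light drag of about 0.05 N m. It does not rise or sink noticeably. The steel collar below it has eight black marks, one each eighth of a turn
- screw_grip (a point): centre of the thumbscrew's flat wing, on its vertical axis, 158 mm above the stand's origin and 76 mm from the pivot. The wing is 46 mm long (this point's x axis), 11 mm thick (its y axis) and 26 mm high, with a red stripe on the +x half of its top; down to 28 mm below this point there is nothing round it but its own 22 mm round boss under the wing
- basket (a joint): the wire mesh basket's tilt, in rad: 0 = level and on its stop (start), 1.05 = the other stop, spout down (+y side down, handle up and over). Basket 0.25 kg. Stiff pivot: 0.3 N m of drag, so it stays where it is left; up to about 8 N at the handle. The ramp at the spout slopes up 0.42 rad when level, so the balls start to run out at about 0.45 and all are sure to go at about 0.9 or more
- basket_handle (a point): centre of the orange handle bar, a round bar 12 mm thick and 80 mm long along the stand's x axis, held between two thin uprights 45 mm above the rear rim; when level it is 86 mm behind (stand -y) and 70 mm above the pivot, and it goes round the pivot in an arc of 111 mm radius. Turns with the basket. Basket: 88 mm wide, rim 25 mm above and floor 20 mm below the pivot, from 87 mm behind to the spout's lip 68 mm ahead of the pivot; spout notch 64 mm wide
- tray_floor (a point): centre of the inner floor of the green catch tray on the stand under the spout; axes as the stand's. Inside 110 mm (x) by 204 mm (y), walls 39 mm high
- ball_a_center (a point): centre of one of the three brass balls, 20 mm across, about 36 g, loose in the basket
- ball_b_center (a point): centre of one of the three brass balls, 20 mm across, about 36 g, loose in the basket
- ball_c_center (a point): centre of one of the three brass balls, 20 mm across, about 36 g, loose in the basket
- loupe: bystander: black watchmaker's loupe standing upright, tapered, 52 mm across its top, 42 mm high; origin at its underside
- clock_movement: bystander: round brass clock movement in its dark holder, 72 mm across, 37 mm high, with a brass stem sticking out 20 mm; origin at its underside
- oil_jar: bystander: amber jar with black cap, 52 mm across, 65 mm high; origin at its underside
- covered_dish: bystander: clear covered dish, 110 mm across, 64 mm high with its knob; origin at its underside
- screwdriver: bystander: screwdriver lying on the mat, 150 mm long, along its x axis; origin at its underside
- brush: bystander: cleaning brush lying on the mat, 160 mm long, along its x axis; origin at its underside
- tweezers: bystander: steel tweezers lying on the mat, 145 mm long, along its x axis, 6 mm high; origin at its underside

How it is judged:
By the outcome, as a careful person would: the job done as asked, in the order asked, and still so for the second after the job is handed in, with the robot touching nothing.
It also fails if it takes over 64 s, if anything falls off the work surface, if the arm or the gripper's body presses on something with over 40 N, if the wrist force passes 120 N, or if a joint passes its speed limit or range.

## Robot

A 6-joint arm with a two-finger parallel gripper is mounted at the origin on the work surface. World frame = base frame: x ahead of the robot, y to its left, z up, the work surface at z = 0. Lengths are in mm, angles in degrees, forces in N, time in s.
With the tool pointing down it reaches from about 400 to 825 mm from the base axis. Payload 7 kg.
Tool frame: the origin (TCP) lies on the centre line of the jaws, within the pads' length; the fingertips stand 11 mm ahead of it and the grasp point (between the pads) lies 8 mm behind it; z points along the fingers, y is the line along which they close (so a half turn about z gives the same grasp; the last joint's range is limited). The gripper opens to 85 mm and grips with 20 to 120 N. Pads are 22 mm wide; open, the fingers measure 114 mm over their backs; the gripper's body (76 mm by 85 mm) begins 54 mm behind the grasp point. The pads swing forward as they close: fully open they stand 13 mm farther back than shut.
Start: joints at [-53.165, 20.546, 0.682, 0, -70.136, -16.507], TCP at [234.47, -632.945, 242.302] pointing down, gripper open.
Joint ranges: [-176.03, 176.03], [-82.01, 121.73], [-58.28, 71.71], [-173.87, 95.51], [-174.79, -0.11], [-173.66, 173.66]. Speed limits (degrees/s): [136.94, 136.94, 172.46, 180, 180, 180].

## Interface

Orientations are given as [roll, pitch, yaw] about the fixed x, y, z axes, in that order (R = Rz(yaw) Ry(pitch) Rx(roll)).
In Python, from plant import env, viewer gives the robot as it stands.
- The arm moves only by the shell command python3 -m pendant 'ROWS'. ROWS is JSON, a list of rows, each an object of numbers: "x", "y", "z": the shift along the tool's x, y, z in mm; "twist": the turn about the tool's z in rad; "jaw": the finger opening in mm, from 0 to 85.4. In form: [{"x": .., "y": .., "z": .., "twist": .., "jaw": ..}, ...]. A call has 1 to 20 rows; each row shifts and turns the commanded pose from where the row before left it, along the tool's axes as they then stand; what a row does not reach is not made up. A row lasts 1/10 s, in which the tool goes at most 50 mm and 8.59 degrees, less where a joint would pass 70% of its speed; a pose out of reach is approached as far as the arm can. A call is refused whole if a number of a shift passes 50 or a number of a turn 0.15, either way. A call with a gripper value outside its range is refused whole. The fingers move at their own pace and stop on an object; the grip force is fixed at half the most. Time passes only in rows, so rows that do not move let the fingers close. It gives the time, the measured TCP pose, the force, the opening and the grip force at its end, in the units of the state.
- env.observe(): the state, without advancing time (a new reading comes with each control period).
- viewer.camera(name): name is "scene" or "top" or "wrist"; returns the picture (420x560x3 uint8, red, green, blue); there is no depth.
- viewer.camera_params(name): a dict with "mtx" (3x3 intrinsics, pixels), "D" ([k1, k2, p1, p2, k3] as OpenCV has them; the pictures are not rectified), "eye" and "orientation" of the camera in the world. Camera axes: x right, y down, z forward; pixel columns grow to the right and rows downward; lengths in mm; the calibration is good to about 2 mm. A picture is of the moment at which its call begins: read the wrist's pose just before it. camera_params takes no time and is no camera call; for the wrist camera it gives the pose at the moment of the call.
- env.close_job(): hands the job in; it is judged then, once.
The state is a dict: "t": time; "joint_positions": joint angles; "qd": joint speeds; "joint_torque": joint torques, N m; "ee_pos": TCP position; "ee_rot": TCP orientation; "contact_force": force on the tool from outside, world axes, zero at the start; "wrist_torque": the same for the moment, N m; "finger_gap": finger opening in mm; "grasp_force": force on a finger pad.
Only numpy, scipy, OpenCV 4.12 (cv2) and the standard library are available. Lean on these libraries where they do the work, as an engineer would, in place of code of your own. Each camera call takes 0.05 s, during which the arm holds its last target. There are 200 camera calls.

## Working session

There is one attempt and no reset: what is moved stays moved. The work goes in short steps, Python scripts to look and compute and a shell command to move; the robot and the scene stay as the last step left them, time stands still between calls to the robot, and variables do not carry over. Pictures are saved under pics/ and viewed, at most 10 in all, crops included, and the job is handed in when it is done.

```bash
mkdir -p pics; ls; python3 - <<'E'
from plant import env, viewer
import cv2, json
print(env.observe())
for n in("scene","top"):
    im=viewer.camera(n); cv2.imwrite(f"pics/{n}0.png",im[:,:,::-1]); print(n,viewer.camera_params(n))
E
```

```text
pics
{'t': 0.0, 'joint_positions': array([-5.31667525e+01,  2.05897797e+01,  6.33434522e-01, -2.23798970e-02,
       -7.01379396e+01, -1.65068413e+01]), 'qd': array([-0.05686175,  0.1130399 ,  0.09913389,  0.02100896,  0.05512255,
        0.02429611]), 'joint_torque': array([ 1.32658603e-03, -5.83314908e+01,  2.93413210e+01,  6.93665475e+00,
       -6.02507353e-03, -2.47005488e-06]), 'ee_pos': array([ 234.28668417, -632.5164561 ,  241.37269211]), 'ee_rot': array([ 1.79903623e+02, -6.62044583e-03, -1.59681209e+02]), 'contact_force': array([ 0.16678875, -0.04787204, -0.35142516]), 'wrist_torque': array([ 0.0381461 , -0.03998004,  0.01879178]), 'grasp_force': 0.0, 'finger_gap': 85.42643273785264}
scene {'mtx': array([[447.91797115,   0.        , 276.417983  ],
       [  0.        , 447.91797115, 209.50689199],
       [  0.        ,   0.        ,   1.        ]]), 'D': array([-0.04262012,  0.        ,  0.        ,  0.        ,  0.        ]), 'eye': array([1114.49025129, -412.74229294, 1247.92503676]), 'orientation': array([-147.52841594,    0.39754001,   49.73526323])}
top {'mtx': array([[523.00420247,   0.        , 271.62737433],
       [  0.        , 523.00420247, 203.81842736],
       [  0.        ,   0.        ,   1.        ]]), 'D': array([-0.10787495,  0.        ,  0.        ,  0.        ,  0.        ]), 'eye': array([ 454.64644197,   32.30908136, 1536.69485754]), 'orientation': array([-174.73521605,   -1.47898281,  -88.54167235])}
```

View pics/top0.png

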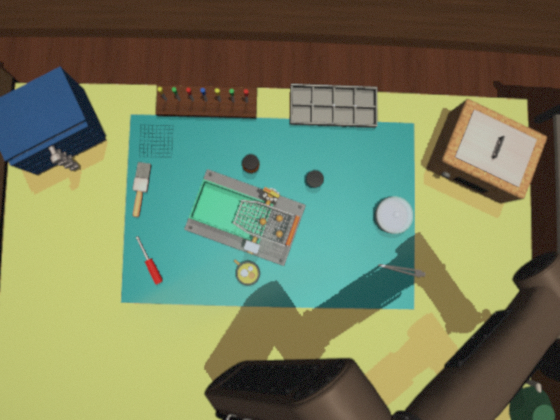

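View pics/scene0.png

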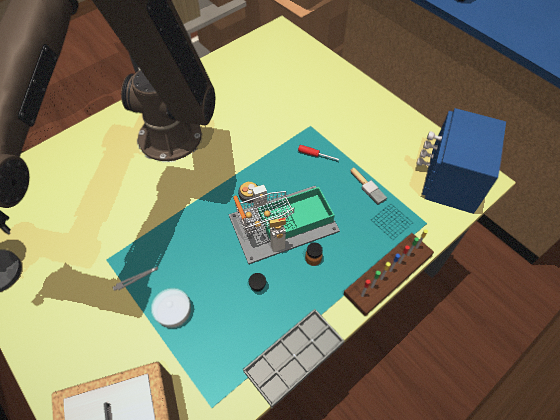

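The top view shows the stand near (247,218), with the screw at about (270,195), the handle at (293,232) and the tray on the left. The clock is at (247,272), the jars at (250,163) and (314,178). I'll zoom in on the stand.

```bash
cat > h.py <<'E'
import numpy as np, cv2
from scipy.spatial.transform import Rotation as R
from plant import env, viewer
def cam(n):
    p=viewer.camera_params(n); return p['mtx'],p['D'],np.array(p['eye']),R.from_euler('xyz',p['orientation'],degrees=True).as_matrix()
def back(c,uv,z):
    K,D,e,M=c; q=cv2.undistortPoints(np.array([[uv]],float),K,D)[0,0]
    d=M@np.array([q[0],q[1],1]); return e+d*(z-e[2])/d[2]
def proj(c,P):
    K,D,e,M=c; P=np.atleast_2d(P).astype(float)
    return cv2.projectPoints(P,R.from_matrix(M.T).as_rotvec(),-M.T@e,K,D)[0][:,0]
E
python3 - <<'E'
from h import *
a=cv2.imread('pics/top0.png')[150:290,180:320]; b=cv2.imread('pics/scene0.png')[165:275,220:350]
a=cv2.resize(a,(560,560),interpolation=cv2.INTER_CUBIC)
cv2.imwrite('pics/topc.png',a)
c=cam('top')
for uv,z in(((270,195),160),((293,232),175),((251,246),120),((247,272),37),((250,163),65),((314,178),42)): print(uv,back(c,uv,z).round())
E
```

```text
(270, 195) [606.   5. 160.]
(293, 232) [509. -57. 175.]
(251, 246) [470.  52. 120.]
(247, 272) [397.  62.  37.]
(250, 163) [706.  62.  65.]
(314, 178) [ 672. -123.   42.]
```

View pics/topc.png

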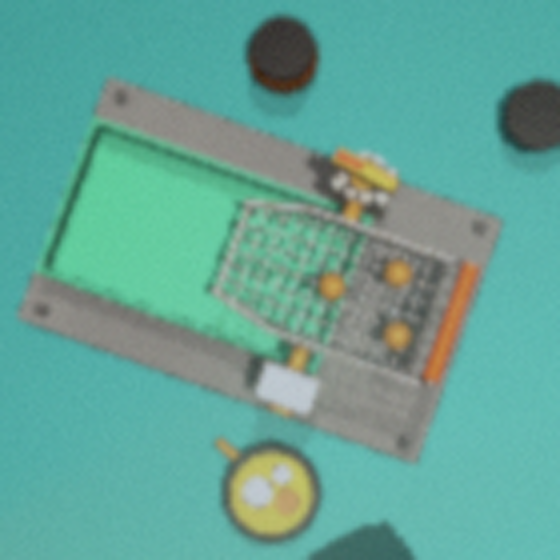

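```bash
python3 - <<'E'
from h import *
c=cam('top'); f=lambda u,v,z:back(c,(180+(u-1.5)/4,150+(v-1.5)/4),z)
C=[f(108,78,10),f(500,215,10),f(415,460,10),f(22,318,10)]
print(np.round(C,0)[:,:2]); cen=np.mean(C,0)
xd=(C[0]+C[1]-C[2]-C[3])[:2]; xa=np.arctan2(xd[1],xd[0]); yd=(C[0]+C[3]-C[1]-C[2])[:2]; ya=np.arctan2(yd[1],yd[0])-np.pi/2
print('yaw',np.degrees([xa,ya])); a=ya
x=np.array([np.cos(a),np.sin(a)]); y=np.array([-x[1],x[0]])
o=cen[:2]-50*y; print('origin',o,'screw',o+76*x,'handle',o-86*y)
print('pillar meas', f(288,388,120),'screw meas',f(366,171,171)); 
h1,h2=f(470,265,181),f(432,380,181); print('handle meas',(h1+h2)/2,h1-h2,np.linalg.norm(h1-h2))
w=f(397,185,171)-f(335,157,171); print('wing',w,np.degrees(np.arctan2(w[1],w[0])))
E
```

```text
[[ 694.  191.]
 [ 600. -100.]
 [ 420.  -42.]
 [ 515.  247.]]
yaw [-17.68346111 -18.01981042]
origin [541.78539751  26.17576411] screw [614.05756822   2.66548252] handle [515.18165781 -55.60590275]
pillar meas [468.56895521  50.12581465 120.        ] screw meas [611.5506811    2.35285423 171.        ]
handle meas [513.17334666 -55.14168196 181.        ] [ 75.2705017  -23.03523889   0.        ] 78.7163938240411
wing [-17.35437076 -41.21310472   0.        ] -112.8354072430256
```

The fit gives these values:
- **Stand:** yaw about -17.8°, origin about (541, 26). The 79 mm handle length and the screw position both agree.
- **Wing:** at (612, 2), along about 67°.

I'll move above the screw, then twist anticlockwise so the last joint has room to tighten.

```bash
python3 -m pendant '[{"x":-36,"y":29,"z":0,"twist":0,"jaw":50},{"x":-36,"y":29,"jaw":50},{"x":-36,"y":29,"jaw":50},{"x":-36,"y":29,"jaw":50},{"x":-36,"y":29,"jaw":50},{"x":-36,"y":29,"jaw":50},{"x":-36,"y":29,"jaw":50},{"x":-36,"y":29,"jaw":50},{"x":-36,"y":29,"jaw":50},{"x":-36,"y":29,"jaw":50},{"x":-36,"y":29,"jaw":50},{"x":-36,"y":29,"jaw":50},{"x":-36,"y":29,"jaw":50},{"x":-36,"y":29,"jaw":50},{"x":-36,"y":29,"jaw":50},{"x":-36,"y":29,"jaw":50}]'
python3 -m pendant '[{"twist":-0.15,"jaw":50},{"twist":-0.15,"jaw":50},{"twist":-0.15,"jaw":50},{"twist":-0.15,"jaw":50},{"twist":-0.15,"jaw":50},{"twist":-0.15,"jaw":50},{"twist":-0.15,"jaw":50},{"twist":-0.15,"jaw":50},{"twist":-0.15,"jaw":50},{"twist":-0.15,"jaw":50},{"twist":-0.15,"jaw":50},{"twist":-0.15,"jaw":50},{"twist":-0.15,"jaw":50},{"twist":-0.15,"jaw":50},{"twist":-0.15,"jaw":50},{"twist":-0.15,"jaw":50},{"twist":-0.15,"jaw":50},{"twist":-0.15,"jaw":50},{"twist":-0.15,"jaw":50},{"twist":-0.15,"jaw":50}]'
python3 -m pendant '[{"twist":-0.15,"jaw":50},{"twist":-0.15,"jaw":50},{"twist":-0.15,"jaw":50},{"twist":-0.15,"jaw":50},{"twist":-0.15,"jaw":50},{"twist":-0.15,"jaw":50},{"twist":-0.06,"jaw":50},{"jaw":50}]'
python3 - <<'E'
from h import *
s=env.observe(); print(s['ee_pos'],s['ee_rot'],s['joint_positions'],s['t']); c=cam('wrist'); print(c[2])
im=viewer.camera('wrist'); cv2.imwrite('pics/w1.png',cv2.resize(im[:,:,::-1],(784,588)))
a=np.radians(-17.8);x=np.array([np.cos(a),np.sin(a)]); y=np.array([-x[1],x[0]]);o=np.array([541,26])
for n,p in dict(screw=[*(o+76*x),171],handle=[*(o-86*y),181]).items(): print(n,p,proj(c,p)*1.4)
E
```

```text
[ 234.3144762  -632.57029885  241.46042512] [ 1.79913432e+02 -8.82407153e-03 -1.59677341e+02] [-5.31648938e+01  2.05867483e+01  6.38322655e-01 -1.71657968e-02
 -7.01370811e+01 -1.65066089e+01] 0.1
[ 168.23527447 -658.66960501  372.88710932]
screw [np.float64(613.3618338484025), np.float64(2.767156822803969), 171] [[955.86311818 985.37365288]]
handle [np.float64(514.7102037731729), np.float64(-55.88312777582392), 181] [[1000.2068274   928.27083948]]validation failed for argument at $[1]...
validation failed for argument at $[0]...
validation failed for argument at $[0]...
```

View pics/w1.png

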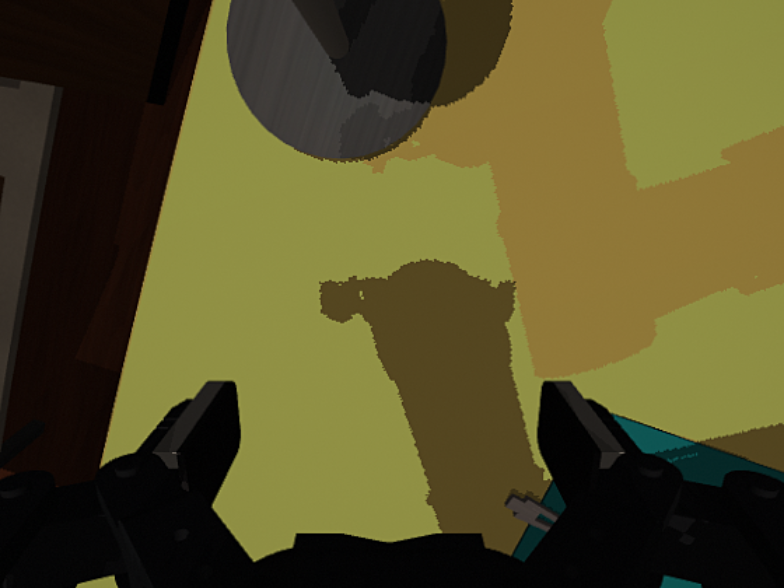

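The rows were refused because every key is needed. The picture shows only the table and the fingers at the start pose, so nothing has moved. I'll resend with complete rows.

```bash
python3 -m pendant '[{"x":-36,"y":29,"z":0,"twist":0,"jaw":50},{"x":-36,"y":29,"z":0,"twist":0,"jaw":50},{"x":-36,"y":29,"z":0,"twist":0,"jaw":50},{"x":-36,"y":29,"z":0,"twist":0,"jaw":50},{"x":-36,"y":29,"z":0,"twist":0,"jaw":50},{"x":-36,"y":29,"z":0,"twist":0,"jaw":50},{"x":-36,"y":29,"z":0,"twist":0,"jaw":50},{"x":-36,"y":29,"z":0,"twist":0,"jaw":50},{"x":-36,"y":29,"z":0,"twist":0,"jaw":50},{"x":-36,"y":29,"z":0,"twist":0,"jaw":50},{"x":-36,"y":29,"z":0,"twist":0,"jaw":50},{"x":-36,"y":29,"z":0,"twist":0,"jaw":50},{"x":-36,"y":29,"z":0,"twist":0,"jaw":50},{"x":-36,"y":29,"z":0,"twist":0,"jaw":50},{"x":-36,"y":29,"z":0,"twist":0,"jaw":50},{"x":-36,"y":29,"z":0,"twist":0,"jaw":50}]'
python3 -m pendant '[{"x":0,"y":0,"z":0,"twist":-0.15,"jaw":50},{"x":0,"y":0,"z":0,"twist":-0.15,"jaw":50},{"x":0,"y":0,"z":0,"twist":-0.15,"jaw":50},{"x":0,"y":0,"z":0,"twist":-0.15,"jaw":50},{"x":0,"y":0,"z":0,"twist":-0.15,"jaw":50},{"x":0,"y":0,"z":0,"twist":-0.15,"jaw":50},{"x":0,"y":0,"z":0,"twist":-0.15,"jaw":50},{"x":0,"y":0,"z":0,"twist":-0.15,"jaw":50},{"x":0,"y":0,"z":0,"twist":-0.15,"jaw":50},{"x":0,"y":0,"z":0,"twist":-0.15,"jaw":50},{"x":0,"y":0,"z":0,"twist":-0.15,"jaw":50},{"x":0,"y":0,"z":0,"twist":-0.15,"jaw":50},{"x":0,"y":0,"z":0,"twist":-0.15,"jaw":50},{"x":0,"y":0,"z":0,"twist":-0.15,"jaw":50},{"x":0,"y":0,"z":0,"twist":-0.15,"jaw":50},{"x":0,"y":0,"z":0,"twist":-0.15,"jaw":50},{"x":0,"y":0,"z":0,"twist":-0.15,"jaw":50},{"x":0,"y":0,"z":0,"twist":-0.15,"jaw":50},{"x":0,"y":0,"z":0,"twist":-0.15,"jaw":50},{"x":0,"y":0,"z":0,"twist":-0.15,"jaw":50}]'
python3 -m pendant '[{"x":0,"y":0,"z":0,"twist":-0.15,"jaw":50},{"x":0,"y":0,"z":0,"twist":-0.15,"jaw":50},{"x":0,"y":0,"z":0,"twist":-0.15,"jaw":50},{"x":0,"y":0,"z":0,"twist":-0.15,"jaw":50},{"x":0,"y":0,"z":0,"twist":-0.15,"jaw":50},{"x":0,"y":0,"z":0,"twist":-0.15,"jaw":50},{"x":0,"y":0,"z":0,"twist":-0.06,"jaw":50},{"x":0,"y":0,"z":0,"twist":0,"jaw":50}]'
python3 - <<'E'
from h import *
s=env.observe(); print(s['ee_pos'],s['ee_rot'],s['joint_positions'],s['t'],s['finger_gap']); c=cam('wrist'); print(c[2])
im=viewer.camera('wrist'); cv2.imwrite('pics/w2.png',cv2.resize(im[:,:,::-1],(784,588)))
a=np.radians(-17.8);x=np.array([np.cos(a),np.sin(a)]); y=np.array([-x[1],x[0]]);o=np.array([541,26])
for n,p in dict(screw=[*(o+76*x),171],handle=[*(o-86*y),181]).items(): print(n,p,proj(c,p)*1.4)
E
```

```text
t: 1.75
ee_pos: [613.9, 4.1, 242.2]
ee_rot: [180.0, -0.0, -159.7]
contact_force: [0.5, -0.8, -0.4]
finger_gap: 50.1
grasp_force: 0.0
t: 3.75
ee_pos: [613.2, 2.2, 242.0]
ee_rot: [-180.0, 0.0, 12.6]
contact_force: [-0.2, -0.1, 0.3]
finger_gap: 50.0
grasp_force: 0.0
t: 4.55
ee_pos: [613.2, 2.3, 242.0]
ee_rot: [-180.0, 0.0, 67.3]
contact_force: [-0.3, 0.6, -0.6]
finger_gap: 50.0
grasp_force: 0.0
[613.20643748   2.25103024 242.02500112] [-1.79970736e+02  1.42581808e-02  6.72571583e+01] [ 1.84318646e+01  1.48122855e+01 -7.50623052e+00 -9.22315203e-03
 -6.77128986e+01  1.38828790e+02] 4.55 50.00200673621569
[642.25190897  67.54265223 373.41994702]
screw [np.float64(613.3618338484025), np.float64(2.767156822803969), 171] [[384.18335463 321.38816078]]
handle [np.float64(514.7102037731729), np.float64(-55.88312777582392), 181] [[234.38290531 519.38237596]]
```

View pics/w2.png

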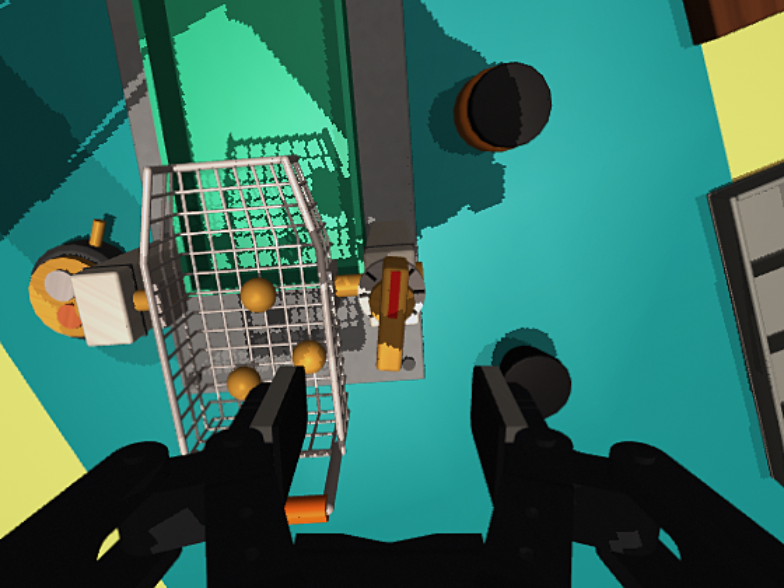

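The wing top runs from (396,258) to (389,370), with the red stripe on its far half. I'll work out its centre and angle.

```bash
python3 - <<'E'
from h import *
c=cam('wrist'); s=env.observe()
A=back(c,(396/1.4,258/1.4),171);B=back(c,(389/1.4,370/1.4),171); m=(A+B)/2
d=(m-s['ee_pos'])[:2]; p=np.radians(s['ee_rot'][2]); print(m,np.linalg.norm(A-B),np.degrees(np.arctan2(*(A-B)[1::-1])))
print('tool dx,dy',d@[np.cos(p),np.sin(p)],d@[np.sin(p),-np.cos(p)])
E
```

```text
[617.52019164   3.68713814 171.        ] 49.54886576887195 63.952505894175886
tool dx,dy 3.0021020417332087 3.370675426424947
```

```bash
python3 -m pendant '[{"x":2,"y":2,"z":25,"twist":0.04,"jaw":40},{"x":0,"y":0,"z":25,"twist":0,"jaw":40},{"x":0,"y":0,"z":20,"twist":0,"jaw":40},{"x":0,"y":0,"z":12,"twist":0,"jaw":40},{"x":0,"y":0,"z":0,"twist":0,"jaw":30},{"x":0,"y":0,"z":0,"twist":0,"jaw":20},{"x":0,"y":0,"z":0,"twist":0,"jaw":14},{"x":0,"y":0,"z":0,"twist":0,"jaw":8},{"x":0,"y":0,"z":0,"twist":0,"jaw":8},{"x":0,"y":0,"z":0,"twist":0,"jaw":8}]'
python3 -c "
from h import *
s=env.observe();print(s['ee_pos'],s['ee_rot'],s['contact_force'],s['wrist_torque'],s['finger_gap'],s['grasp_force'])"
```

```text
t: 5.6
ee_pos: [615.6, 3.8, 161.7]
ee_rot: [-180.0, -0.1, 64.9]
contact_force: [-5.7, 2.9, 4.4]
finger_gap: 10.0
grasp_force: 59.2
[615.60460681   3.79478483 161.68117551] [-1.79997355e+02 -5.45560778e-02  6.49143551e+01] [-5.67144295  2.94481393  4.40887165] [ 1.02562042  1.76456528 -0.06460142] 10.001226423470154 59.167683720588684
```

```bash
cat > st.py <<'E'
from h import *
s=env.observe();print('yaw',s['ee_rot'][2].round(2),'j6',s['joint_positions'][5].round(1),'pos',s['ee_pos'].round(1),'F',s['contact_force'].round(1),'T',s['wrist_torque'].round(3),s['finger_gap'].round(2),s['t'])
E
python3 -m pendant '[{"x":0,"y":-1,"z":0,"twist":0,"jaw":8},{"x":0,"y":0,"z":0,"twist":0.1,"jaw":8},{"x":0,"y":0,"z":0,"twist":0.1,"jaw":8},{"x":0,"y":0,"z":0,"twist":0.1,"jaw":8},{"x":0,"y":0,"z":0,"twist":0.1,"jaw":8},{"x":0,"y":0,"z":0,"twist":0.1,"jaw":8}]';python3 st.py
```

```text
t: 6.2
ee_pos: [615.8, 3.6, 161.6]
ee_rot: [179.9, -0.1, 36.1]
contact_force: [-0.7, -0.2, 3.5]
finger_gap: 9.9
grasp_force: 59.1Traceback (most recent call last):
  File "st.py", line 2, in <module>
    s=env.observe();print('yaw',s['ee_rot'][2].round(2),'j6',s['joint_positions'][5].round(1),'pos',s['ee_pos'].round(1),'F',s['contact_force'].round(1),'T',s['wrist_torque'].round(3),s['finger_gap'].round(2),s['t'])
                                                                                                                                                                                        ^^^^^^^^^^^^^^^^^^^^^
AttributeError: 'float' object has no attribute 'round'
```

```bash
sed -i "s/s\['finger_gap'\].round(2)/s['finger_gap']/" st.py
python3 -m pendant '[{"x":0,"y":0,"z":0,"twist":0.1,"jaw":8},{"x":0,"y":0,"z":0,"twist":0.1,"jaw":8},{"x":0,"y":0,"z":0,"twist":0.1,"jaw":8},{"x":0,"y":0,"z":0,"twist":0.1,"jaw":8}]';python3 st.py
python3 -m pendant '[{"x":0,"y":0,"z":0,"twist":0.1,"jaw":8},{"x":0,"y":0,"z":0,"twist":0.1,"jaw":8},{"x":0,"y":0,"z":0,"twist":0.1,"jaw":8}]';python3 st.py
```

```text
t: 6.6
ee_pos: [615.9, 3.3, 161.6]
ee_rot: [179.9, -0.1, 13.1]
contact_force: [-0.2, -2.7, 2.2]
finger_gap: 9.8
grasp_force: 59.0
yaw 13.14 j6 84.6 pos [615.9   3.3 161.6] F [-0.2 -2.7  2.2] T [-0.94   0.033  0.064] 9.831989590153375 6.6
t: 6.9
ee_pos: [615.9, 3.1, 161.7]
ee_rot: [180.0, -0.1, -4.1]
contact_force: [1.0, -3.4, 3.0]
finger_gap: 10.2
grasp_force: 59.0
yaw -4.05 j6 67.4 pos [615.9   3.1 161.7] F [ 1.  -3.4  3. ] T [-1.328 -0.032  0.038] 10.196736327214811 6.9
```

```bash
for i in 1; do :; done
python3 -m pendant '[{"x":0,"y":0,"z":0,"twist":0.1,"jaw":8}]'>/dev/null;python3 st.py
python3 -m pendant '[{"x":0,"y":0,"z":0,"twist":0.1,"jaw":8}]'>/dev/null;python3 st.py
python3 -m pendant '[{"x":0,"y":0,"z":0,"twist":0.05,"jaw":8}]'>/dev/null;python3 st.py
python3 -m pendant '[{"x":0,"y":0,"z":0,"twist":0.05,"jaw":8}]'>/dev/null;python3 st.py
```

```text
yaw -9.79 j6 61.7 pos [615.9   3.  161.6] F [ 0.6 -3.7  3.1] T [-1.399 -0.003 -0.014] 9.9922825324627 7.0
yaw -15.51 j6 56.0 pos [615.9   2.9 161.7] F [-0.4 -3.9  3.5] T [-1.531 -0.013  0.03 ] 10.019043255177106 7.1
yaw -18.36 j6 53.1 pos [615.8   2.9 161.7] F [-0.1 -3.5  2.7] T [-1.573 -0.035  0.06 ] 10.100765083045705 7.2
yaw -21.08 j6 50.4 pos [615.9   2.9 161.7] F [-0.2 -4.6  3.2] T [-1.371  0.177  1.108] 9.816770131790502 7.3
```

```bash

python3 -m pendant '[{"x":0,"y":0,"z":0,"twist":0.01,"jaw":8}]'>/dev/null;python3 st.py
python3 -m pendant '[{"x":0,"y":0,"z":0,"twist":-0.01,"jaw":8}]'>/dev/null;python3 st.py
python3 -m pendant '[{"x":0,"y":0,"z":0,"twist":-0.01,"jaw":8}]'>/dev/null;python3 st.py
python3 -m pendant '[{"x":0,"y":0,"z":0,"twist":-0.01,"jaw":8}]'>/dev/null;python3 st.py
python3 -m pendant '[{"x":0,"y":0,"z":0,"twist":-0.01,"jaw":8}]'>/dev/null;python3 st.py
python3 -m pendant '[{"x":0,"y":0,"z":0,"twist":-0.01,"jaw":8}]'>/dev/null;python3 st.py
```

```text
yaw -21.55 j6 49.9 pos [615.9   2.9 161.7] F [ 0.8 -4.6  5.8] T [-1.878  0.19   1.145] 9.99189281496445 7.4
yaw -20.88 j6 50.6 pos [615.9   2.9 161.7] F [ 0.6 -6.3  4.9] T [-2.168  0.111  0.951] 9.773531704667242 7.5
yaw -20.28 j6 51.2 pos [615.9   2.9 161.7] F [ 0.4 -5.4  5.9] T [-2.122  0.092  0.746] 9.586465973926952 7.6
yaw -19.73 j6 51.7 pos [615.9   2.9 161.7] F [-0.4 -5.8  5.2] T [-2.216  0.102  0.468] 9.749014330901465 7.7
yaw -19.18 j6 52.3 pos [615.9   2.9 161.6] F [ 0.7 -6.   4.6] T [-2.204  0.062  0.286] 9.771216318488873 7.8
yaw -18.63 j6 52.8 pos [615.9   2.9 161.6] F [ 0.5 -5.4  6.7] T [-2.143  0.092  0.044] 9.8078012495208 7.9
```

The stop shows up clearly as a torque rise, and the torque returns to zero at a yaw of -18.5°. Backing off 45° means finishing at about 26.6°.

```bash

python3 -m pendant '[{"x":0,"y":0,"z":0,"twist":-0.1,"jaw":8},{"x":0,"y":0,"z":0,"twist":-0.1,"jaw":8},{"x":0,"y":0,"z":0,"twist":-0.1,"jaw":8},{"x":0,"y":0,"z":0,"twist":-0.1,"jaw":8},{"x":0,"y":0,"z":0,"twist":-0.1,"jaw":8},{"x":0,"y":0,"z":0,"twist":-0.1,"jaw":8},{"x":0,"y":0,"z":0,"twist":-0.1,"jaw":8},{"x":0,"y":0,"z":0,"twist":-0.09,"jaw":8},{"x":0,"y":0,"z":0,"twist":0,"jaw":8}]'>/dev/null;python3 st.py
```

```text
yaw 26.77 j6 98.2 pos [615.9   3.5 161.7] F [-0.1 -2.3  6. ] T [-1.138  0.266  0.077] 9.859274427688243 8.8
```

```bash

python3 -m pendant '[{"x":0,"y":0,"z":0,"twist":0,"jaw":20},{"x":0,"y":0,"z":0,"twist":0,"jaw":30},{"x":0,"y":0,"z":0,"twist":0,"jaw":30},{"x":0,"y":0,"z":0,"twist":0,"jaw":30},{"x":0,"y":0,"z":-20,"twist":0,"jaw":30},{"x":0,"y":0,"z":-30,"twist":0,"jaw":30},{"x":0,"y":0,"z":-30,"twist":0,"jaw":30},{"x":0,"y":0,"z":0,"twist":0,"jaw":30}]';python3 st.py
python3 - <<'E'
from h import *
s=env.observe(); c=cam('wrist')
im=viewer.camera('wrist'); cv2.imwrite('pics/w3.png',cv2.resize(im[:,:,::-1],(784,588)))
a=np.radians(-17.8);x=np.array([np.cos(a),np.sin(a)]); y=np.array([-x[1],x[0]]);o=np.array([542,26])
print(proj(c,[*(o-86*y),181])*1.4)
m=np.array([615,3.5]); 
for g in (26.5,): 
  q=np.radians(g); d=23*np.array([np.cos(q),np.sin(q)]); print(proj(c,[[*(m+d),171],[*(m-d),171]])*1.4)
E
```

```text
t: 9.6
ee_pos: [617.3, 4.0, 245.0]
ee_rot: [179.9, -0.4, 26.6]
contact_force: [0.5, 0.0, 0.3]
finger_gap: 29.7
grasp_force: 0.0
yaw 26.58 j6 98.0 pos [617.3   4.  245. ] F [0.5 0.  0.3] T [-0.002 -0.059 -0.022] 29.711765168891127 9.6
[[401.28476228 564.94530688]]
[[382.77653026 276.97200926]
 [382.78929592 378.30384571]]
```

View pics/w3.png

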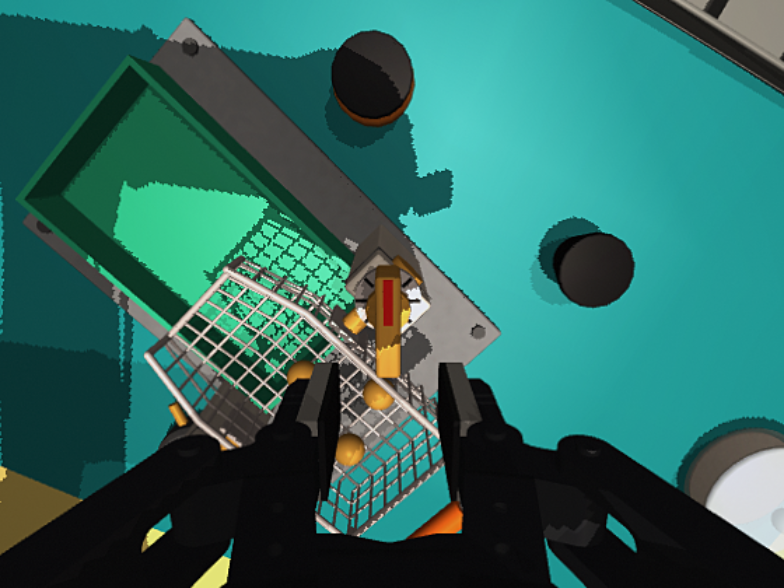

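The wing lies along the tool's x axis, from (388,265) to (388,377), so it stands 45° from the stop direction. Next I move above the handle.

```bash

python3 -m pendant '[{"x":0,"y":0,"z":0,"twist":0.15,"jaw":45},{"x":0,"y":0,"z":0,"twist":0.15,"jaw":45},{"x":0,"y":0,"z":0,"twist":0.15,"jaw":45},{"x":0,"y":0,"z":0,"twist":0.15,"jaw":45},{"x":0,"y":0,"z":0,"twist":0.15,"jaw":45},{"x":0,"y":0,"z":0,"twist":0.03,"jaw":45},{"x":-25,"y":28,"z":0,"twist":0,"jaw":45},{"x":-25,"y":28,"z":0,"twist":0,"jaw":45},{"x":-25,"y":28,"z":0,"twist":0,"jaw":45},{"x":-2,"y":3,"z":0,"twist":0,"jaw":45},{"x":0,"y":0,"z":0,"twist":0,"jaw":45}]';python3 st.py
python3 - <<'E'
from h import *
c=cam('wrist')
im=viewer.camera('wrist'); cv2.imwrite('pics/w4.png',cv2.resize(im[:,:,::-1],(784,588)))
print(proj(c,[516.5,-55.3,181])*1.4)
E
```

```text
t: 10.75
ee_pos: [514.2, -55.3, 240.5]
ee_rot: [-180.0, -0.0, -18.0]
contact_force: [0.6, -0.1, -0.2]
finger_gap: 44.9
grasp_force: 0.0
yaw -18.04 j6 56.3 pos [514.2 -55.3 240.5] F [ 0.6 -0.1 -0.2] T [ 0.016 -0.067 -0.054] 44.85545000858278 10.75
[[384.71457468 332.02618632]]
```

View pics/w4.png

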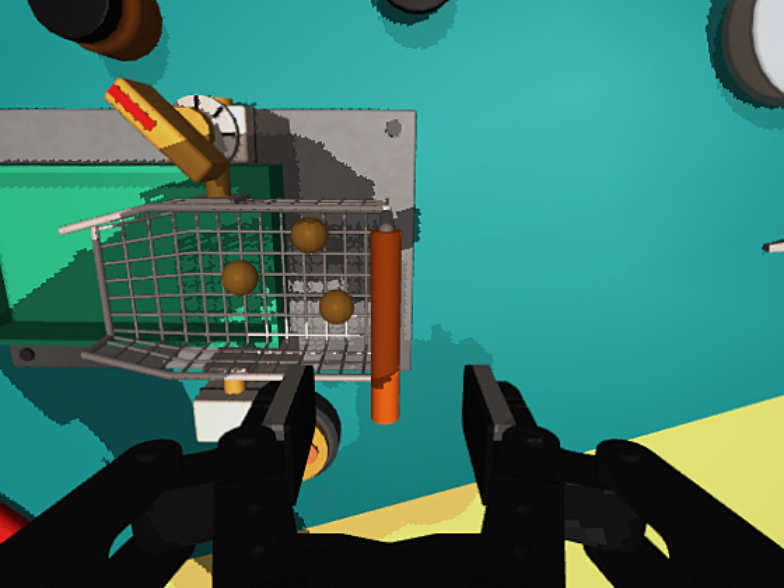

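The bar sits at column 386, midway between the fingers, and its middle at row 326 matches the predicted 332. I'll go down and cage it.

```bash

python3 -m pendant '[{"x":0,"y":0,"z":25,"twist":0,"jaw":45},{"x":0,"y":0,"z":25,"twist":0,"jaw":45},{"x":0,"y":0,"z":23,"twist":0,"jaw":35},{"x":0,"y":0,"z":0,"twist":0,"jaw":25},{"x":0,"y":0,"z":0,"twist":0,"jaw":16},{"x":0,"y":0,"z":0,"twist":0,"jaw":16},{"x":0,"y":0,"z":0,"twist":0,"jaw":16}]';python3 st.py
python3 - <<'E'
import numpy as np
t=np.linspace(0,1.05,22); a=np.arctan2(70,-86)-t
y=110.9*np.cos(a);z=110.9*np.sin(a); print(np.c_[t,-(y+86),-(z-70)][1:].round(2)); print(np.c_[-np.diff(y),-np.diff(z)].round(1).tolist())
E
```

```text
t: 11.5
ee_pos: [515.8, -54.7, 168.4]
ee_rot: [-179.9, -0.1, -18.1]
contact_force: [-0.0, -0.1, -0.1]
finger_gap: 16.4
grasp_force: 0.0
yaw -18.12 j6 56.2 pos [515.8 -54.7 168.4] F [-0.  -0.1 -0.1] T [ 0.041 -0.019 -0.016] 16.42490633834091 11.5
[[ 5.0000e-02 -3.6000e+00 -4.2200e+00]
 [ 1.0000e-01 -7.4100e+00 -8.2400e+00]
 [ 1.5000e-01 -1.1420e+01 -1.2080e+01]
 [ 2.0000e-01 -1.5610e+01 -1.5700e+01]
 [ 2.5000e-01 -1.9980e+01 -1.9110e+01]
 [ 3.0000e-01 -2.4520e+01 -2.2300e+01]
 [ 3.5000e-01 -2.9210e+01 -2.5260e+01]
 [ 4.0000e-01 -3.4040e+01 -2.7980e+01]
 [ 4.5000e-01 -3.9000e+01 -3.0450e+01]
 [ 5.0000e-01 -4.4080e+01 -3.2670e+01]
 [ 5.5000e-01 -4.9270e+01 -3.4640e+01]
 [ 6.0000e-01 -5.4540e+01 -3.6340e+01]
 [ 6.5000e-01 -5.9900e+01 -3.7780e+01]
 [ 7.0000e-01 -6.5320e+01 -3.8950e+01]
 [ 7.5000e-01 -7.0790e+01 -3.9850e+01]
 [ 8.0000e-01 -7.6300e+01 -4.0470e+01]
 [ 8.5000e-01 -8.1830e+01 -4.0820e+01]
 [ 9.0000e-01 -8.7370e+01 -4.0890e+01]
 [ 9.5000e-01 -9.2920e+01 -4.0680e+01]
 [ 1.0000e+00 -9.8440e+01 -4.0200e+01]
 [ 1.0500e+00 -1.0393e+02 -3.9440e+01]]
[[-3.6, -4.2], [-3.8, -4.0], [-4.0, -3.8], [-4.2, -3.6], [-4.4, -3.4], [-4.5, -3.2], [-4.7, -3.0], [-4.8, -2.7], [-5.0, -2.5], [-5.1, -2.2], [-5.2, -2.0], [-5.3, -1.7], [-5.4, -1.4], [-5.4, -1.2], [-5.5, -0.9], [-5.5, -0.6], [-5.5, -0.3], [-5.5, -0.1], [-5.5, 0.2], [-5.5, 0.5], [-5.5, 0.8]]
```

```bash

python3 -m pendant '[{"x":0,"y":-3.6,"z":-4.2,"twist":0,"jaw":16},{"x":0,"y":-3.8,"z":-4.0,"twist":0,"jaw":16},{"x":0,"y":-4,"z":-3.8,"twist":0,"jaw":16},{"x":0,"y":-4.2,"z":-3.6,"twist":0,"jaw":16},{"x":0,"y":-4.4,"z":-3.4,"twist":0,"jaw":16},{"x":0,"y":-4.5,"z":-3.2,"twist":0,"jaw":16},{"x":0,"y":-4.7,"z":-3,"twist":0,"jaw":16},{"x":0,"y":-4.8,"z":-2.7,"twist":0,"jaw":16}]';python3 st.py
python3 -m pendant '[{"x":0,"y":-5,"z":-2.5,"twist":0,"jaw":16},{"x":0,"y":-5.1,"z":-2.2,"twist":0,"jaw":16},{"x":0,"y":-5.2,"z":-2,"twist":0,"jaw":16},{"x":0,"y":-5.3,"z":-1.7,"twist":0,"jaw":16},{"x":0,"y":-5.4,"z":-1.4,"twist":0,"jaw":16},{"x":0,"y":-5.4,"z":-1.2,"twist":0,"jaw":16}]';python3 st.py
```

```text
t: 12.3
ee_pos: [525.3, -23.9, 197.1]
ee_rot: [179.9, -0.1, -18.2]
contact_force: [-2.1, -7.5, 6.2]
finger_gap: 16.0
grasp_force: 3.8
yaw -18.15 j6 52.9 pos [525.3 -23.9 197.1] F [-2.1 -7.5  6.2] T [-2.589  0.829  0.03 ] 16.005829514450166 12.3
t: 12.9
ee_pos: [535.4, 7.4, 206.9]
ee_rot: [-180.0, -0.0, -18.2]
contact_force: [-1.1, -2.7, 3.5]
finger_gap: 16.3
grasp_force: 2.0
yaw -18.15 j6 50.0 pos [535.4   7.4 206.9] F [-1.1 -2.7  3.5] T [-1.397  0.346 -0.048] 16.29154077674167 12.9
```

```bash

python3 -m pendant '[{"x":0,"y":-5.5,"z":-0.9,"twist":0,"jaw":16},{"x":0,"y":-5.5,"z":-0.6,"twist":0,"jaw":16},{"x":0,"y":-5.5,"z":-0.3,"twist":0,"jaw":16},{"x":0,"y":-5.5,"z":0,"twist":0,"jaw":16},{"x":0,"y":-5.5,"z":0.2,"twist":0,"jaw":16},{"x":0,"y":-5.5,"z":0.5,"twist":0,"jaw":16},{"x":0,"y":-2.5,"z":0.3,"twist":0,"jaw":16}]';python3 st.py
python3 -m pendant '[{"x":0,"y":0,"z":0,"twist":0,"jaw":16},{"x":0,"y":0,"z":0,"twist":0,"jaw":16},{"x":0,"y":0,"z":0,"twist":0,"jaw":16},{"x":0,"y":0,"z":0,"twist":0,"jaw":16},{"x":0,"y":0,"z":0,"twist":0,"jaw":16},{"x":0,"y":0,"z":0,"twist":0,"jaw":16},{"x":0,"y":0,"z":0,"twist":0,"jaw":16},{"x":0,"y":0,"z":0,"twist":0,"jaw":16}]';python3 st.py
python3 - <<'E'
from h import *
im=viewer.camera('wrist')[:,:,::-1]; t=viewer.camera('top')[150:290,180:320,::-1]
cv2.imwrite('pics/w5.png',np.hstack([cv2.resize(im,(400,300)),cv2.resize(t,(300,300),interpolation=cv2.INTER_CUBIC)]))
E
```

```text
t: 13.6
ee_pos: [546.4, 41.6, 206.8]
ee_rot: [-180.0, 0.0, -18.1]
contact_force: [-1.0, -3.3, 2.0]
finger_gap: 15.9
grasp_force: 1.5
yaw -18.14 j6 47.0 pos [546.4  41.6 206.8] F [-1.  -3.3  2. ] T [-1.055  0.2   -0.038] 15.932855253986942 13.6
t: 14.4
ee_pos: [546.3, 40.9, 207.0]
ee_rot: [-180.0, -0.0, -18.2]
contact_force: [0.3, 0.8, -0.4]
finger_gap: 16.1
grasp_force: 0.0
yaw -18.15 j6 47.1 pos [546.3  40.9 207. ] F [ 0.3  0.8 -0.4] T [ 0.013  0.077 -0.011] 16.123289638155914 14.4
```

View pics/w5.png

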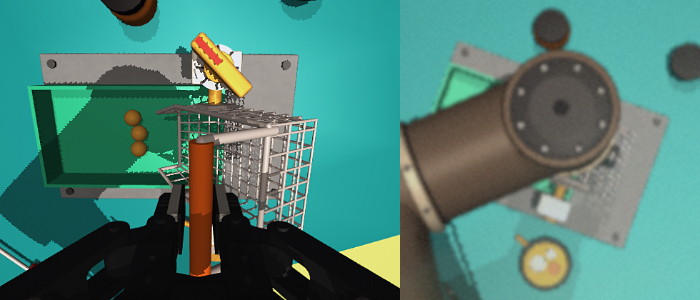

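All three balls are in the tray, at about (130,115), (139,133) and (139,149), and the basket is tipped. I'll release it and retreat.

```bash

python3 -m pendant '[{"x":0,"y":0,"z":0,"twist":0,"jaw":30},{"x":0,"y":0,"z":0,"twist":0,"jaw":34},{"x":0,"y":0,"z":0,"twist":0,"jaw":34},{"x":0,"y":0,"z":-15,"twist":0,"jaw":34},{"x":0,"y":0,"z":-30,"twist":0,"jaw":34},{"x":0,"y":0,"z":-40,"twist":0,"jaw":34},{"x":0,"y":0,"z":-30,"twist":0,"jaw":34},{"x":-20,"y":30,"z":0,"twist":0,"jaw":34},{"x":-20,"y":30,"z":0,"twist":0,"jaw":34},{"x":0,"y":30,"z":0,"twist":0,"jaw":34},{"x":0,"y":30,"z":0,"twist":0,"jaw":34},{"x":0,"y":0,"z":0,"twist":0,"jaw":34},{"x":0,"y":0,"z":0,"twist":0,"jaw":34},{"x":0,"y":0,"z":0,"twist":0,"jaw":34}]';python3 st.py
python3 - <<'E'
from h import *
im=viewer.camera('wrist')[:,:,::-1]; t=viewer.camera('scene')[165:275,220:350,::-1]
cv2.imwrite('pics/w6.png',np.hstack([cv2.resize(im,(420,315)),cv2.resize(t,(372,315),interpolation=cv2.INTER_CUBIC)]))
E
```

```text
t: 15.9
ee_pos: [471.1, -60.3, 322.0]
ee_rot: [-180.0, -0.0, -18.2]
contact_force: [-0.3, 0.1, 0.2]
finger_gap: 34.1
grasp_force: 0.0
yaw -18.15 j6 55.3 pos [471.1 -60.3 322. ] F [-0.3  0.1  0.2] T [0.055 0.013 0.013] 34.07668943715515 15.9
```

View pics/w6.png

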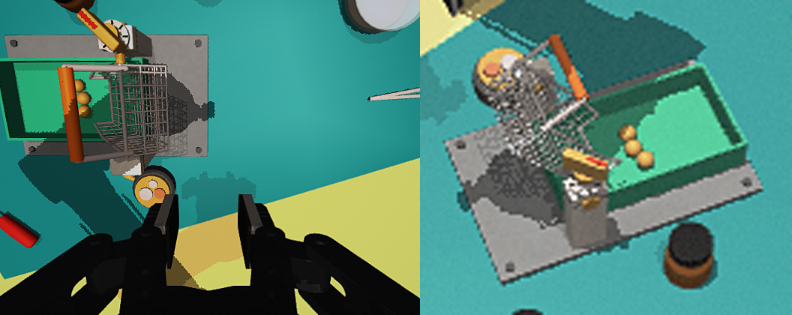

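The basket is still tipped, the three balls lie in the tray (right half, about (628,132), (638,147), (645,158)), the screw is as set, and the bystanders in view are in place.

```bash
python3 -c "
from plant import env
print(env.close_job())"
```

```text
the job is handed in; nothing more can be done
None
```

The job is handed in at about 16 s: the thumbscrew was bottomed and backed off about 45° (by wrist reading), all three balls are in the green tray, the basket is left tipped at roughly 1 rad, and I saw nothing else disturbed.

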